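# Slide a shorting plate off the granite flat and return it to the red tray

## Task

The thin brass waveguide plate has been checked on the granite block and belongs back in the red tray. Fingers closing on it where it lies would scrape the lapped granite, so slide it endwise, flat on the granite, over the block's front edge (the long edge facing the robot) until about a third of its length overhangs; then grip the overhanging end, lift it off and lower it into the tray, letting go only when it is down between the tray's walls, so that it lies flat inside. Do not let the plate fall on the bench, and leave the aluminium plate lying where it is.

Things in the scene. Friction and masses are not known exactly. Their poses are not given: they have to be found in the camera images.
- brass_plate: The loose plate to move: flat yellow brass, 120 mm long (its x axis), 40 mm wide (y), 2 mm thick (z), a small dark hole mark near each corner, about 80 g. Origin at the centre of its underside. It lies flat on the granite, its x axis within about 25 degrees of straight ahead of the robot (+x). It slides easily on the granite (friction about 0.25): closed fingertips pressed on top of it with 5 to 20 N drag it along.
- alu_plate: A bystander: loose silvery aluminium plate of the same shape and size (120 x 40 x 2 mm, origin at the centre of its underside), lying on the same granite to the left or right of the brass one. To be left alone.
- granite: Fixed dark grey granite block, 200 mm deep (x) by 280 mm wide (y) by 60 mm high. Origin at the centre of its underside, on the bench; its top is 60 mm above it. Its -x side is the front edge, the long edge nearest the robot, lying 100 mm from the origin; the space in front of it is free down to the bench.
- tray: Fixed red plastic open tray, outside 210 mm (x) by 150 mm (y) by 50 mm high, walls and floor 5 mm thick, empty. Origin at the centre of its underside, on the bench. It stands to the left or the right of the granite.
Mind the look-alikes: they are no part of the job. Several things have the shape of the brass_plate; the one meant has the colours described above.

How it is judged:
On the way, in this order (a step that is already met when the one before it is completed fails the run):
1. the brass plate lies flat on the granite with one end at least about 25 mm out over the front edge (x of brass_plate in the frame of granite below -0.065 m and z of brass_plate in the frame of granite between 0.056 and 0.064 m and angle between brass_plate's own z axis and vertical below 0.08 rad and angle between the x axis of brass_plate and the x axis of granite, either way round below 0.6 rad), for 0.2 s.
2. the brass plate is held by the fingers, lifted at least 10 mm off the granite (height (world z) of brass_plate above 0.07 m and contact force between the fingers and brass_plate above 1 N), for 0.2 s.
3. the brass plate, still held, is lowered between the tray's walls (z of brass_plate in the frame of tray below 0.045 m and horizontal distance between brass_plate and tray below 0.08 m and contact force between the fingers and brass_plate above 1 N), for 0.1 s.
At the end, for the whole second after the job is handed in: The brass plate lies released and at rest inside the red tray, flat on its floor (within 10 degrees and 10 mm), and the aluminium plate is within 20 mm of where it started on the granite (z of brass_plate in the frame of tray below 0.015 m and horizontal distance between brass_plate and tray below 0.08 m and angle between brass_plate's own z axis and vertical below 0.17 rad and linear speed of brass_plate below 0.02 m/s and distance of alu_plate from where it was at the start of the episode below 0.02 m); the robot touches nothing.
It fails at once if the brass plate falls on the bench beside the granite or tray (height (world z) of brass_plate below 0.035 m and horizontal distance between brass_plate and tray above 0.13 m).
It fails at once if the aluminium plate is shifted by more than 20 mm (distance of alu_plate from where it was at the start of the episode above 0.02 m).
It also fails if it takes over 51 s, if anything falls off the work surface, if the arm or the gripper's body presses on something with over 40 N, if the wrist force passes 120 N, or if a joint passes its speed limit or range.

## Robot

A 7-joint arm with a two-finger parallel gripper is mounted at the origin on the work surface. World frame = base frame: x ahead of the robot, y to its left, z up, the work surface at z = 0. Lengths are in m, angles in rad, forces in N, time in s.
With the tool pointing down it reaches from about 0.4 to 0.925 m from the base axis. Payload 5.6 kg.
Tool frame: the origin (TCP) lies midway between the tips of the shut fingers; the grasp point (between the pads) lies pinch_z behind it (pinch_z is the distance from the TCP to the grasp point, in m); z points along the fingers, y is the line along which they close (so a half turn about z gives the same grasp; the last joint's range is limited). The gripper opens to 85 mm and grips with 20 to 120 N. Pads are 22 mm wide; open, the fingers measure 114 mm over their backs; the gripper's body (76 mm by 85 mm) begins 54 mm behind the grasp point. The pads swing forward as they close: fully open they stand 13 mm farther back than shut.
Start: joints at [1.297, 0.468, -0.012, 1.603, 0.006, 1.071, -0.056], TCP at [0.149, -0.633, 0.231] pointing down, gripper open.
Joint ranges: [-2.53, 2.53], [-0.31, 2.02], [-1.57, 1.55], [0.28, 2.44], [-1.29, 4.43], [0.15, 1.84], [-2.92, 2.92]. Speed limits (rad/s): [2.57, 2.57, 3.14, 3.14, 3.14, 3.14, 3.14].

## Interface

Orientations are given as a rotation vector (axis times angle).
In Python, from plant import get_state, read_camera, job_done, pinch_z gives the robot as it stands.
- The arm moves only by the tool send_rows, never from a script. Its argument "increments" is a list of rows, each an object with "delta_pos": the shift along the tool's x, y, z in units of 0.025 m (1.0 is 0.025 m), a list of three; "turn": the turn about the tool's z in units of 5 degrees (1.0 is 5 degrees); "jaw": the closure, from -1 (fully open) to 1 (shut), so that 0 is half open. In form: [{"delta_pos": [x, y, z], "turn": turn, "jaw": jaw}, ...]. A call has 1 to 10 rows; each row shifts and turns the commanded pose from where the row before left it, along the tool's axes as they then stand; what a row does not reach is not made up. A row lasts 1/8 s, in which the tool goes at most 62.5 mm and 10.7 degrees, less where a joint would pass 70% of its speed; a pose out of reach is approached as far as the arm can. A call with a number of a shift or a turn outside -1 to 1 is refused whole. A call with a gripper value outside its range is refused whole. The fingers move at their own pace and stop on an object; "newtons" is the grip in N (left out, the last holds). Time passes only in rows, so rows that do not move let the fingers close. It gives the time, the measured TCP pose, the force, the opening and the grip force at its end, in the units of the state.
- get_state(): the state, without advancing time (a new reading comes with each control period).
- read_camera(name): name is "scene" or "top" or "wrist"; returns a dict with "color" (480x640x3 uint8, blue, green, red), "camera_matrix" (3x3 intrinsics, pixels), "rvec" (rotation vector, rad) and "tvec" (3), from world to camera coordinates, as OpenCV has them; the wrist camera has in their place "tool_from_camera" (4x4, takes a point from camera to tool coordinates, whose origin is the TCP and whose axes are the flange's). Camera axes: x right, y down, z forward; pixel columns grow to the right and rows downward; lengths in m; the calibration is good to about 2 mm. A picture is of the moment at which its call begins: read the wrist's pose just before it. There is no depth.
- job_done(): hands the job in; it is judged then, once.
The state is a dict: "time_s": time; "joint_positions": joint angles; "joint_velocities": joint speeds; "joint_torque": joint torques, N m; "ee_pos": TCP position; "orientation": TCP orientation; "ft_force": force on the tool from outside, world axes, zero at the start; "ft_torque": the same for the moment, N m; "finger_gap": finger opening in m; "grip_force": force on a finger pad.
Only numpy, scipy, OpenCV 4.12 (cv2) and the standard library are available. Lean on these libraries where they do the work, as an engineer would, in place of code of your own. Each camera call takes 0.05 s, during which the arm holds its last target. There are 200 camera calls.

## Working session

There is one attempt and no reset: what is moved stays moved. The work goes in short steps, Python scripts to look and compute and a tool call to move; the robot and the scene stay as the last step left them, time stands still between calls to the robot, and variables do not carry over. Pictures are saved under pics/ and viewed, at most 10 in all, crops included, and the job is handed in when it is done.

Besides the shell and the picture viewer there is one more tool, called after "Emit:" by a JSON object that holds its "api" and its "payload", one argument or row to a line. send_rows: Moves the arm, as the interface text tells. Shifts and turns lie within -1 to 1; 1 stands for 0.025 m of shift or 5 degrees of turn. Its arguments: {"type":"object","properties":{"increments":{"type":"array"},"newtons":{"type":"number"}},"required":["increments"]}

```bash
mkdir -p pics; python3 - <<'E'
from plant import *
import cv2
s=get_state()
print({k:s[k] for k in('time_s','ee_pos','orientation','ft_force','finger_gap')},pinch_z)
for n in('top','scene'):
    c=read_camera(n);cv2.imwrite(f'pics/{n}0.png',c['color']);print(n,c['camera_matrix'].tolist(),c['rvec'],c['tvec'])
E
```

```text
{'time_s': 0.0, 'ee_pos': array([ 0.14850562, -0.63224821,  0.2303354 ]), 'orientation': array([-3.11902580e+00, -3.61469411e-01,  5.15778166e-04]), 'ft_force': array([-0.68969091,  0.42778262,  0.42672121]), 'finger_gap': 0.0855155384217919} 0.0187
top [[484.12764222708705, 0.0, 325.7349122046354], [0.0, 484.12764222708705, 242.51641989837128], [0.0, 0.0, 1.0]] [ 2.13703726 -2.0623132   0.2244438 ] [0.04012653 0.60970051 1.09207535]
scene [[455.0732107172996, 0.0, 318.51384306518065], [0.0, 455.0732107172996, 241.41349427258038], [0.0, 0.0, 1.0]] [ 1.97952115  1.07009263 -0.52727041] [-0.37698719 -0.22076033  1.52861118]
```

View pics/top0.png

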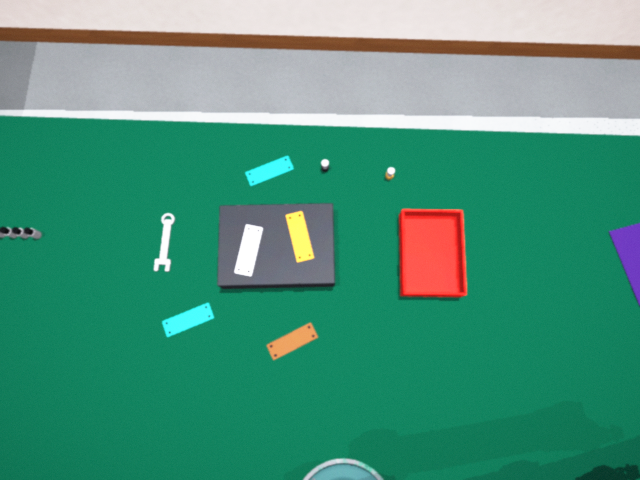

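The top view shows the granite at about (277,245), with the brass plate at (300,237) and the aluminium plate at (249,250). The tray is at (433,253). I'll enlarge this area.

```bash
python3 - <<'E'
import cv2
a=cv2.imread('pics/top0.png')[190:310,210:350]
cv2.imwrite('pics/crop0.png',cv2.resize(a,None,fx=5,fy=5,interpolation=cv2.INTER_CUBIC))
E
```

```text
(no output)
```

View pics/crop0.png

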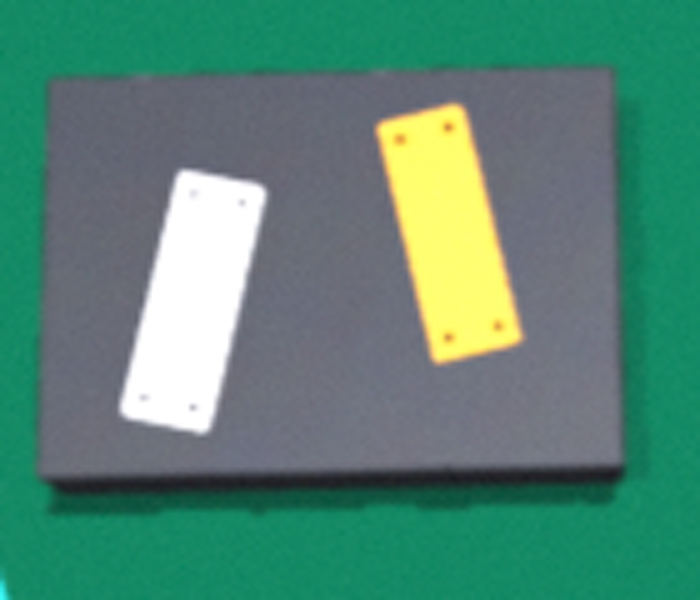

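In the crop, the granite top's corners are (48,78), (614,70), (622,467) and (40,478). The brass corners are (377,122), (462,104), (522,342) and (436,362). The aluminium corners are (178,170), (267,187), (209,433) and (121,413).

```bash
cat > h.py <<'E'
import numpy as np, cv2
from scipy.spatial.transform import Rotation as R
def world(px,K,Rcw,C,z):
    p=np.array(px,float).reshape(-1,2)
    d=np.c_[p,np.ones(len(p))]@np.linalg.inv(K).T@Rcw.T
    return C+d*((z-C[2])/d[:,2])[:,None]
def fixed(px,c,z):
    Rm=cv2.Rodrigues(np.array(c['rvec']))[0]
    return world(px,np.array(c['camera_matrix']),Rm.T,-Rm.T@np.array(c['tvec']).ravel(),z)
def wrist(px,c,s,z):
    Rt=R.from_rotvec(s['orientation']).as_matrix();T=np.array(c['tool_from_camera'])
    return world(px,np.array(c['camera_matrix']),Rt@T[:3,:3],Rt@T[:3,3]+s['ee_pos'],z)
E
python3 - <<'E'
from h import *
from plant import *
c=read_camera('top')
f=lambda l:(np.array(l)+.5)/5-.5+[210,190]
for n,l,z in(('granite',f([(48,78),(614,70),(622,467),(40,478)]),.06),('brass',f([(377,122),(462,104),(522,342),(436,362)]),.062),('alu',f([(178,170),(267,187),(209,433),(121,413)]),.062),('tray',[(400,210),(464,209),(467,296),(402,297)],.05)):
    w=fixed(l,c,z)[:,:2]; m=w.mean(0); a=(w[0]+w[1]-w[2]-w[3])/2
    print(n,m.round(4),'len',np.linalg.norm(a).round(4),'yaw',np.degrees(np.arctan2(a[1],a[0])).round(1));print(w.round(3).tolist())
s=get_state();print(R.from_rotvec(s['orientation']).as_matrix().round(3))
E
```

```text
granite [0.603  0.1823] len 0.1971 yaw 3.4
[[0.695, 0.327], [0.708, 0.049], [0.512, 0.039], [0.497, 0.314]]
brass [0.6236 0.1261] len 0.1226 yaw 16.3
[[0.677, 0.164], [0.688, 0.123], [0.57, 0.089], [0.559, 0.129]]
alu [0.5856 0.247 ] len 0.1223 yaw -9.0
[[0.65, 0.259], [0.643, 0.216], [0.521, 0.235], [0.529, 0.278]]
tray [ 0.5972 -0.1989] len 0.2149 yaw 0.9
[[0.701, -0.118], [0.709, -0.276], [0.494, -0.278], [0.486, -0.124]]
[[ 0.974  0.229 -0.   ]
 [ 0.229 -0.974  0.001]
 [-0.    -0.001 -1.   ]]
```

Emit:
{"api": "send_rows", "payload": {
  "increments": [
    {"delta_pos": [0.96, -0.93, 0], "turn": 0, "jaw": 1},
    {"delta_pos": [0.96, -0.93, 0], "turn": 0, "jaw": 1},
    {"delta_pos": [0.96, -0.93, 0], "turn": 0, "jaw": 1},
    {"delta_pos": [0.96, -0.93, 0], "turn": 0, "jaw": 1},
    {"delta_pos": [0.96, -0.93, 0], "turn": 0, "jaw": 1},
    {"delta_pos": [0.96, -0.93, 0], "turn": 0, "jaw": 1},
    {"delta_pos": [0.96, -0.93, 0], "turn": 0, "jaw": 1},
    {"delta_pos": [0.96, -0.93, 0], "turn": 0, "jaw": 1},
    {"delta_pos": [0.96, -0.93, 0], "turn": 0, "jaw": 1},
    {"delta_pos": [0.96, -0.93, 0], "turn": 0, "jaw": 1}
  ]
}}

```text
time_s: 1.4
ee_pos: [0.3295, -0.3505, 0.2312]
orientation: [-3.121, -0.362, 0.0]
ft_force: [0.2, -0.5, 0.2]
finger_gap: -0.0002
grip_force: 0.0
```

Emit:
{"api": "send_rows", "payload": {
  "increments": [
    {"delta_pos": [0.96, -0.93, 0], "turn": 0, "jaw": 1},
    {"delta_pos": [0.96, -0.93, 0], "turn": 0, "jaw": 1},
    {"delta_pos": [0.96, -0.93, 0], "turn": 0, "jaw": 1},
    {"delta_pos": [0.96, -0.93, 0], "turn": 0, "jaw": 1},
    {"delta_pos": [0.96, -0.93, 0], "turn": 0, "jaw": 1},
    {"delta_pos": [0.96, -0.93, 0], "turn": 0, "jaw": 1},
    {"delta_pos": [0.96, -0.93, 0], "turn": 0, "jaw": 1},
    {"delta_pos": [0.96, -0.93, 0], "turn": 0, "jaw": 1},
    {"delta_pos": [0.96, -0.93, 0], "turn": 0, "jaw": 1},
    {"delta_pos": [0.96, -0.93, 0], "turn": 0, "jaw": 1}
  ]
}}

```text
time_s: 2.65
ee_pos: [0.5099, -0.0695, 0.2311]
orientation: [3.121, 0.361, -0.0]
ft_force: [-0.4, 0.1, -0.2]
finger_gap: 0.0001
grip_force: 0.0
```

Emit:
{"api": "send_rows", "payload": {
  "increments": [
    {"delta_pos": [0.96, -0.93, 0], "turn": -0.1, "jaw": 1},
    {"delta_pos": [0.96, -0.93, 0], "turn": -0.1, "jaw": 1},
    {"delta_pos": [0.96, -0.93, 0], "turn": -0.1, "jaw": 1},
    {"delta_pos": [0.96, -0.93, 0], "turn": -0.1, "jaw": 1},
    {"delta_pos": [0.96, -0.93, 0], "turn": -0.1, "jaw": 1},
    {"delta_pos": [0.96, -0.93, 0], "turn": -0.1, "jaw": 1},
    {"delta_pos": [0, 0, 0], "turn": 0, "jaw": 1},
    {"delta_pos": [0, 0, 0], "turn": 0, "jaw": 1}
  ]
}}

```text
time_s: 3.65
ee_pos: [0.6137, 0.0998, 0.2307]
orientation: [3.109, 0.442, -0.002]
ft_force: [-1.4, -0.2, 0.3]
finger_gap: -0.0003
grip_force: 0.0
```

```bash
python3 - <<'E'
from h import *
from plant import *
s=get_state();c=read_camera('wrist');cv2.imwrite('pics/w1.png',c['color'])
print(s['time_s'],s['ee_pos'],R.from_rotvec(s['orientation']).as_matrix().round(3).tolist(),s['ft_force'],s['finger_gap'])
E
```

```text
3.65 [0.61372048 0.09981181 0.23070348] [[0.96, 0.279, -0.001], [0.279, -0.96, -0.001], [-0.001, 0.001, -1.0]] [-1.35858104 -0.16841544  0.33968778] -0.00030214084661437843
```

View pics/w1.png

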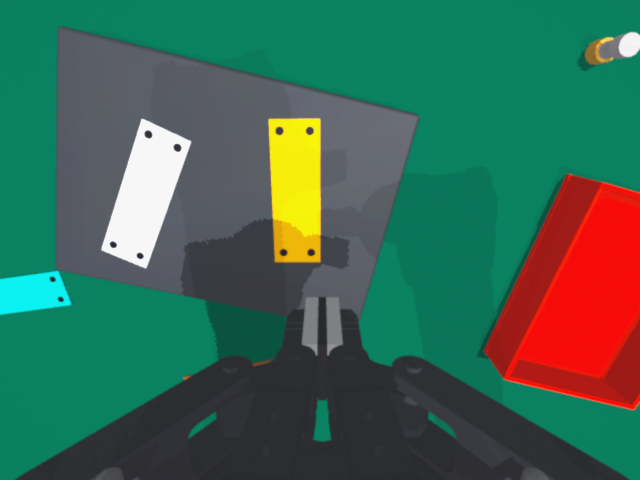

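The wrist view shows the brass corners at (269,119), (320,119), (320,262) and (275,262). The granite corners are at (60,28), (418,116) and (57,270), and its front edge passes near (280,312).

```bash
python3 - <<'E'
from h import *
from plant import *
s=get_state();c=read_camera('wrist')
w=wrist([(269,119),(320,119),(320,262),(275,262)],c,s,.062)[:,:2];m=w.mean(0);a=(w[0]+w[1]-w[2]-w[3])/2
print(m,np.linalg.norm(a),np.degrees(np.arctan2(a[1],a[0])),w.round(4).tolist())
g=wrist([(60,28),(418,116),(57,270),(280,312)],c,s,.06)[:,:2];print(g.round(4).tolist())
e=g[0]-g[1];y=np.arctan2(e[1],e[0])-np.pi/2;u=np.array([np.cos(y),np.sin(y)]);print('granite yaw',np.degrees(y),'brass x to rear edge',(m-g[1])@u+.1)
t=m+.015*a/np.linalg.norm(a)-s['ee_pos'][:2]
print('to press pt, tool units',(R.from_rotvec(s['orientation']).as_matrix().T@[*t,0])/.025)
E
```

```text
[0.62494492 0.12488294] 0.11941398993113303 16.13765819184184 [[0.6768, 0.1605], [0.6878, 0.1224], [0.5731, 0.0893], [0.5621, 0.1272]]
[[0.6957, 0.3224], [0.7113, 0.0495], [0.5001, 0.3114], [0.5144, 0.1109]]
granite yaw 3.2627397746218323 brass x to rear edge 0.018088911219685935
to press pt, tool units [ 1.3132128  -0.85773594 -0.00216259]
```

Emit:
{"api": "send_rows", "payload": {
  "increments": [
    {"delta_pos": [0.66, -0.43, 0.9], "turn": 0, "jaw": 1},
    {"delta_pos": [0.65, -0.43, 0.9], "turn": 0, "jaw": 1},
    {"delta_pos": [0, 0, 0.9], "turn": 0, "jaw": 1},
    {"delta_pos": [0, 0, 0.9], "turn": 0, "jaw": 1},
    {"delta_pos": [0, 0, 0.9], "turn": 0, "jaw": 1},
    {"delta_pos": [0, 0, 0.9], "turn": 0, "jaw": 1},
    {"delta_pos": [0, 0, 0.7], "turn": 0, "jaw": 1},
    {"delta_pos": [0, 0, 0.3], "turn": 0, "jaw": 1},
    {"delta_pos": [0, 0, 0], "turn": 0, "jaw": 1},
    {"delta_pos": [0, 0, 0], "turn": 0, "jaw": 1}
  ]
}}

```text
time_s: 5.0
ee_pos: [0.6402, 0.1307, 0.0722]
orientation: [-3.11, -0.443, -0.002]
ft_force: [-0.3, 0.4, -0.4]
finger_gap: -0.0002
grip_force: 0.0
```

Emit:
{"api": "send_rows", "payload": {
  "increments": [
    {"delta_pos": [0, 0, 0.1], "turn": 0, "jaw": 1},
    {"delta_pos": [0, 0, 0.1], "turn": 0, "jaw": 1},
    {"delta_pos": [0, 0, 0], "turn": 0, "jaw": 1}
  ]
}}

```text
time_s: 5.38
ee_pos: [0.6394, 0.1304, 0.0661]
orientation: [3.11, 0.443, -0.001]
ft_force: [-0.9, 0.7, 0.3]
finger_gap: -0.0002
grip_force: 0.0
```

Emit:
{"api": "send_rows", "payload": {
  "increments": [
    {"delta_pos": [0, 0, 0.1], "turn": 0, "jaw": 1},
    {"delta_pos": [0, 0, 0], "turn": 0, "jaw": 1}
  ]
}}

```text
time_s: 5.62
ee_pos: [0.6394, 0.1305, 0.0635]
orientation: [3.11, 0.443, -0.001]
ft_force: [0.2, 0.2, -0.4]
finger_gap: -0.0002
grip_force: 0.0
```

Emit:
{"api": "send_rows", "payload": {
  "increments": [
    {"delta_pos": [0, 0, 0.1], "turn": 0, "jaw": 1},
    {"delta_pos": [0, 0, 0], "turn": 0, "jaw": 1}
  ]
}}

```text
time_s: 5.88
ee_pos: [0.64, 0.1306, 0.0622]
orientation: [3.11, 0.443, 0.001]
ft_force: [-1.4, -0.4, 5.1]
finger_gap: 0.0002
grip_force: 2.6
```

Emit:
{"api": "send_rows", "payload": {
  "increments": [
    {"delta_pos": [0, 0, 0.08], "turn": 0, "jaw": 1},
    {"delta_pos": [0, 0, 0], "turn": 0, "jaw": 1}
  ]
}}

```text
time_s: 6.12
ee_pos: [0.6407, 0.1309, 0.0621]
orientation: [3.11, 0.443, 0.004]
ft_force: [-4.7, -2.2, 14.7]
finger_gap: -0.0002
grip_force: 7.7
```

Emit:
{"api": "send_rows", "payload": {
  "increments": [
    {"delta_pos": [-0.1, 0, 0], "turn": 0, "jaw": 1},
    {"delta_pos": [-0.2, 0, 0], "turn": 0, "jaw": 1},
    {"delta_pos": [-0.2, 0, 0], "turn": 0, "jaw": 1},
    {"delta_pos": [-0.2, 0, 0], "turn": 0, "jaw": 1},
    {"delta_pos": [-0.2, 0, 0], "turn": 0, "jaw": 1},
    {"delta_pos": [-0.1, 0, 0], "turn": 0, "jaw": 1},
    {"delta_pos": [0, 0, 0], "turn": 0, "jaw": 1}
  ]
}}

```text
time_s: 7.0
ee_pos: [0.6187, 0.1246, 0.0621]
orientation: [-3.109, -0.443, -0.011]
ft_force: [2.3, 0.2, 10.1]
finger_gap: 0.0002
grip_force: 5.3
```

```bash
python3 - <<'E'
from h import *
from plant import *
c=read_camera('wrist');cv2.imwrite('pics/w2.png',c['color'])
E
```

```text
(no output)
```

View pics/w2.png

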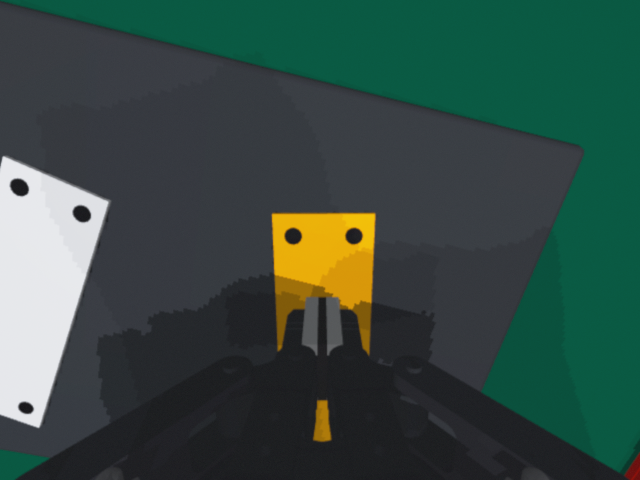

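The wrist view shows the plate following the fingers. Its far corners are at (273,213) and (375,213).

```bash
cat > far.py <<'E'
from h import *
from plant import *
import sys
v=list(map(float,sys.argv[1:5]))
s=get_state();c=read_camera('wrist')
w=wrist([v[:2],v[2:]],c,s,.062)[:,:2];m=w.mean(0);d=w[1]-w[0];yaw=np.arctan2(d[1],d[0])+np.pi/2
ctr=m-.06*np.array([np.cos(yaw),np.sin(yaw)])
y=np.radians(3.2);u=np.array([np.cos(y),np.sin(y)])
print('far',m,'w',np.linalg.norm(d),'yaw',np.degrees(yaw),'ctr',ctr,'x in granite',(ctr-[.7113,.0495])@u+.1,s['ee_pos'])
E
python3 far.py 273 213 375 213
```

```text
far [0.66157979 0.136608  ] w 0.039171154629828564 yaw 16.24409763103085 ctr [0.60397507 0.1198242 ] x in granite -0.0032319814749404013 [0.61867824 0.12459893 0.06212069]
```

Emit:
{"api": "send_rows", "payload": {
  "increments": [
    {"delta_pos": [-0.2, 0, 0], "turn": 0, "jaw": 1},
    {"delta_pos": [-0.3, 0, 0], "turn": 0, "jaw": 1},
    {"delta_pos": [-0.3, 0, 0], "turn": 0, "jaw": 1},
    {"delta_pos": [-0.3, 0, 0], "turn": 0, "jaw": 1},
    {"delta_pos": [-0.3, 0, 0], "turn": 0, "jaw": 1},
    {"delta_pos": [-0.2, 0, 0], "turn": 0, "jaw": 1},
    {"delta_pos": [0, 0, 0], "turn": 0, "jaw": 1}
  ]
}}

```text
time_s: 7.98
ee_pos: [0.5802, 0.1134, 0.0621]
orientation: [-3.109, -0.443, -0.011]
ft_force: [0.4, -0.9, 11.7]
finger_gap: -0.0
grip_force: 6.2
```

Emit:
{"api": "send_rows", "payload": {
  "increments": [
    {"delta_pos": [-0.2, 0, 0], "turn": 0, "jaw": 1},
    {"delta_pos": [-0.3, 0, 0], "turn": 0, "jaw": 1},
    {"delta_pos": [-0.3, 0, 0], "turn": 0, "jaw": 1},
    {"delta_pos": [-0.3, 0, 0], "turn": 0, "jaw": 1},
    {"delta_pos": [-0.2, 0, 0], "turn": 0, "jaw": 1},
    {"delta_pos": [-0.1, 0, 0], "turn": 0, "jaw": 1},
    {"delta_pos": [0, 0, 0], "turn": 0, "jaw": 1},
    {"delta_pos": [0, 0, 0], "turn": 0, "jaw": 1}
  ]
}}

```text
time_s: 8.98
ee_pos: [0.5472, 0.1038, 0.0621]
orientation: [-3.109, -0.443, -0.013]
ft_force: [1.8, 0.3, 12.8]
finger_gap: -0.0002
grip_force: 6.4
```

```bash
python3 - <<'E'
from h import *
from plant import *
c=read_camera('wrist');cv2.imwrite('pics/w3.png',c['color'])
E
```

```text
(no output)
```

View pics/w3.png

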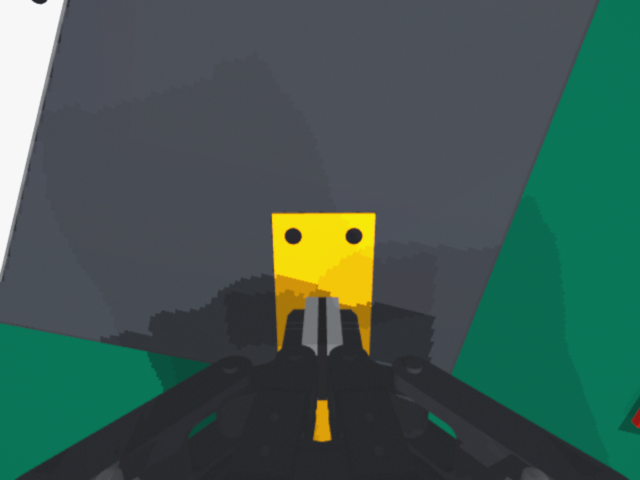

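The picture shows the plate held in the same place relative to the tool. The granite's front edge runs through (0,322) and (200,362), so I'll check the overhang against it.

```bash
python3 far.py 273 213 375 213; python3 - <<'E'
from h import *
from plant import *
s=get_state();c=read_camera('wrist')
g=wrist([(0,322),(200,362)],c,s,.06)[:,:2];print(g)
d=g[0]-g[1];d/=np.linalg.norm(d);n=np.array([d[1],-d[0]]);print(np.degrees(np.arctan2(n[1],n[0])),(np.array([.5325,.099])-g[1])@n)
E
```

```text
far [0.59010621 0.11579322] w 0.03916547336036376 yaw 16.248156458426315 ctr [0.53250268 0.09900533] x in granite -0.07575507311907465 [0.5472022  0.10377819 0.06206403]
[[0.5050198  0.23518278]
 [0.50915344 0.14937292]]
2.7579263341225047 0.02089575747052518
```

Emit:
{"api": "send_rows", "payload": {
  "increments": [
    {"delta_pos": [-0.16, 0, 0], "turn": 0, "jaw": 1},
    {"delta_pos": [-0.16, 0, 0], "turn": 0, "jaw": 1},
    {"delta_pos": [0, 0, 0], "turn": 0, "jaw": 1},
    {"delta_pos": [0, 0, 0], "turn": 0, "jaw": 1},
    {"delta_pos": [0, 0, -0.2], "turn": 0, "jaw": 1},
    {"delta_pos": [0, 0, -0.6], "turn": 0, "jaw": 1},
    {"delta_pos": [0, 0, -0.8], "turn": 0, "jaw": 1},
    {"delta_pos": [0, 0, -0.8], "turn": 0, "jaw": 1},
    {"delta_pos": [0, 0, -0.6], "turn": 0, "jaw": 1}
  ]
}}

```text
time_s: 10.25
ee_pos: [0.5359, 0.1003, 0.1355]
orientation: [3.11, 0.443, 0.001]
ft_force: [0.2, -0.6, 0.1]
finger_gap: -0.0004
grip_force: 0.0
```

Emit:
{"api": "send_rows", "payload": {
  "increments": [
    {"delta_pos": [-0.8, 0, 0], "turn": 0, "jaw": -0.4},
    {"delta_pos": [-0.8, 0, 0], "turn": 0, "jaw": -0.4},
    {"delta_pos": [-0.8, 0, 0], "turn": 0, "jaw": -0.4},
    {"delta_pos": [0, 0, 0], "turn": 0, "jaw": -0.4},
    {"delta_pos": [0, 0, 0], "turn": 0, "jaw": -0.4}
  ]
}}

```text
time_s: 10.88
ee_pos: [0.4792, 0.0837, 0.1347]
orientation: [-3.11, -0.443, -0.002]
ft_force: [0.8, -0.5, -0.6]
finger_gap: 0.0596
grip_force: 0.0
```

```bash
python3 - <<'E'
from h import *
from plant import *
s=get_state();c=read_camera('wrist');cv2.imwrite('pics/w4.png',c['color']);print(s['ee_pos'],s['finger_gap'],s['ft_force'])
E
```

```text
[0.47924812 0.08374171 0.13468241] 0.05964918798723279 [ 0.75914376 -0.50188611 -0.60808186]
```

View pics/w4.png

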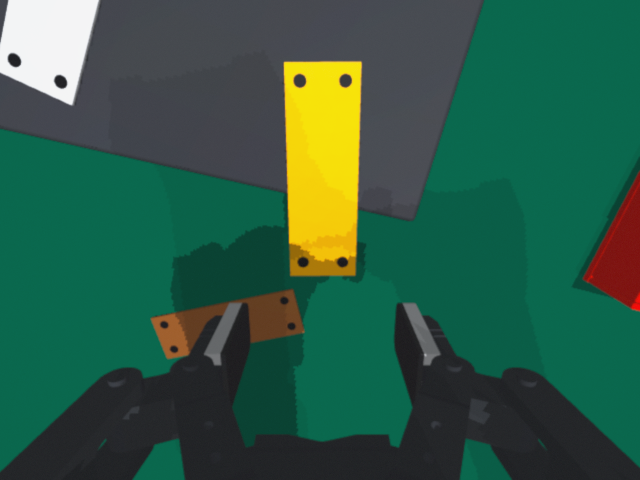

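The brass corners are at (285,62), (361,62), (357,275) and (291,275), so the plate overhangs well. The fingers straddle its line.

```bash
python3 - <<'E'
from h import *
from plant import *
s=get_state();c=read_camera('wrist')
w=wrist([(285,62),(361,62),(357,275),(291,275)],c,s,.062);m=w.mean(0);a=(w[0]+w[1]-w[2]-w[3])/2
print(m,np.linalg.norm(a),np.degrees(np.arctan2(a[1],a[0])))
print('tool frame mm',(1e3*(w-s['ee_pos'])@R.from_rotvec(s['orientation']).as_matrix()).round(1).tolist())
g=wrist([(0,128),(280,190)],c,s,.06);print('edge',(1e3*(g-s['ee_pos'])@R.from_rotvec(s['orientation']).as_matrix()).round(1).tolist())
E
```

```text
[0.52463689 0.09639526 0.062     ] 0.11873238388707574 16.594033475698744
tool frame mm [[106.3, -19.3, 72.7], [106.3, 19.8, 72.7], [-12.4, 21.2, 72.5], [-12.4, -19.2, 72.6]]
edge [[73.6, -176.0, 74.7], [39.6, -24.3, 74.6]]
```

Emit:
{"api": "send_rows", "payload": {
  "increments": [
    {"delta_pos": [0, 0.02, 0.8], "turn": 0, "jaw": -0.4},
    {"delta_pos": [0, 0, 0.8], "turn": 0, "jaw": -0.4},
    {"delta_pos": [0, 0, 0.8], "turn": 0, "jaw": -0.4},
    {"delta_pos": [0, 0, 0.7], "turn": 0, "jaw": -0.4},
    {"delta_pos": [0, 0, 0.4], "turn": 0, "jaw": -0.4},
    {"delta_pos": [0, 0, 0], "turn": 0, "jaw": -0.4},
    {"delta_pos": [0, 0, 0], "turn": 0, "jaw": -0.4}
  ]
}}

```text
time_s: 11.85
ee_pos: [0.4789, 0.0833, 0.0472]
orientation: [-3.11, -0.443, -0.001]
ft_force: [-0.2, -0.4, -0.1]
finger_gap: 0.06
grip_force: 0.0
```

Emit:
{"api": "send_rows", "payload": {
  "increments": [
    {"delta_pos": [0, 0, 0], "turn": 0, "jaw": -0.2},
    {"delta_pos": [0, 0, 0], "turn": 0, "jaw": -0.1},
    {"delta_pos": [0, 0, 0], "turn": 0, "jaw": 0.0},
    {"delta_pos": [0, 0, 0], "turn": 0, "jaw": 0.4},
    {"delta_pos": [0, 0, 0], "turn": 0, "jaw": 0.4},
    {"delta_pos": [0, 0, 0], "turn": 0, "jaw": 0.4}
  ],
  "newtons": 60
}}

```text
time_s: 12.6
ee_pos: [0.4785, 0.0831, 0.0469]
orientation: [3.11, 0.443, 0.0]
ft_force: [-0.1, -0.1, 2.1]
finger_gap: 0.037
grip_force: 59.7
```

Emit:
{"api": "send_rows", "payload": {
  "increments": [
    {"delta_pos": [0, 0, -0.2], "turn": 0, "jaw": 0.4},
    {"delta_pos": [0, 0, -0.4], "turn": 0, "jaw": 0.4},
    {"delta_pos": [0, 0, -0.6], "turn": 0, "jaw": 0.4},
    {"delta_pos": [0, 0, -0.6], "turn": 0, "jaw": 0.4},
    {"delta_pos": [0, 0, -0.6], "turn": 0, "jaw": 0.4},
    {"delta_pos": [0, 0, -0.2], "turn": 0, "jaw": 0.4},
    {"delta_pos": [0, 0, 0], "turn": 0, "jaw": 0.4}
  ]
}}

```text
time_s: 13.48
ee_pos: [0.4786, 0.083, 0.1122]
orientation: [3.11, 0.443, 0.001]
ft_force: [0.5, -0.5, 0.3]
finger_gap: 0.037
grip_force: 60.1
```

```bash
python3 - <<'E'
from h import *
from plant import *
s=get_state();c=read_camera('wrist')['color'];d=read_camera('scene')['color']
cv2.imwrite('pics/w5.png',np.hstack([cv2.resize(c,(400,300)),cv2.resize(d[120:420,120:520],(400,300))]));print(s['ee_pos'],s['finger_gap'],s['grip_force'],s['ft_force'])
E
```

```text
[0.47863726 0.08298076 0.11220238] 0.036964990496836825 60.062127113342285 [ 0.49471242 -0.47261562  0.25537975]
```

View pics/w5.png

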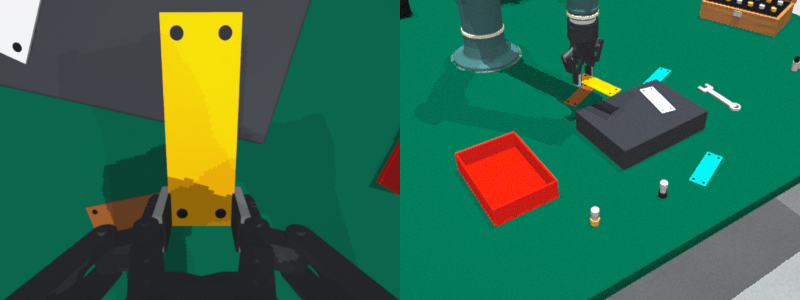

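The plate is held level between the fingers, clear of the granite. Next I'll turn it and carry it over the tray.

Emit:
{"api": "send_rows", "payload": {
  "increments": [
    {"delta_pos": [0, 0, -0.3], "turn": 0.5, "jaw": 0.4},
    {"delta_pos": [0, 0, -0.3], "turn": 1, "jaw": 0.4},
    {"delta_pos": [0, 0, 0], "turn": 1, "jaw": 0.4},
    {"delta_pos": [0, 0, 0], "turn": 0.5, "jaw": 0.4},
    {"delta_pos": [0.1, 0.4, 0], "turn": 0, "jaw": 0.4},
    {"delta_pos": [0.22, 0.8, 0], "turn": 0, "jaw": 0.4},
    {"delta_pos": [0.22, 0.95, 0], "turn": 0, "jaw": 0.4},
    {"delta_pos": [0.22, 0.95, 0], "turn": 0, "jaw": 0.4},
    {"delta_pos": [0.22, 0.95, 0], "turn": 0, "jaw": 0.4},
    {"delta_pos": [0.22, 0.95, 0], "turn": 0, "jaw": 0.4}
  ]
}}

```text
time_s: 14.82
ee_pos: [0.5112, -0.0429, 0.1267]
orientation: [3.141, 0.032, -0.001]
ft_force: [-0.2, 0.2, 0.2]
finger_gap: 0.0371
grip_force: 60.1
```

Emit:
{"api": "send_rows", "payload": {
  "increments": [
    {"delta_pos": [0.22, 0.95, 0], "turn": 0, "jaw": 0.4},
    {"delta_pos": [0.22, 0.95, 0], "turn": 0, "jaw": 0.4},
    {"delta_pos": [0.22, 0.95, 0], "turn": 0, "jaw": 0.4},
    {"delta_pos": [0.22, 0.95, 0], "turn": 0, "jaw": 0.4},
    {"delta_pos": [0.22, 0.95, 0], "turn": 0, "jaw": 0.4},
    {"delta_pos": [0.22, 0.95, 0], "turn": 0, "jaw": 0.4},
    {"delta_pos": [0.22, 0.6, 0], "turn": 0, "jaw": 0.4},
    {"delta_pos": [0.1, 0.2, 0], "turn": 0, "jaw": 0.4},
    {"delta_pos": [0, 0, 0], "turn": 0, "jaw": 0.4}
  ]
}}

```text
time_s: 15.95
ee_pos: [0.5555, -0.2024, 0.1266]
orientation: [-3.141, -0.034, 0.001]
ft_force: [0.7, 0.1, -1.7]
finger_gap: 0.0371
grip_force: 60.1
```

```bash
python3 - <<'E'
from h import *
from plant import *
s=get_state();c=read_camera('wrist')['color']
cv2.imwrite('pics/w6.png',c);print(s['ee_pos'],s['finger_gap'],s['grip_force'],R.from_rotvec(s['orientation']).as_matrix().round(3).tolist())
E
```

```text
[ 0.55549944 -0.20241981  0.12659761] 0.03714686240667789 60.09591221809387 [[1.0, 0.022, -0.0], [0.022, -1.0, 0.001], [-0.0, -0.001, -1.0]]
```

View pics/w6.png

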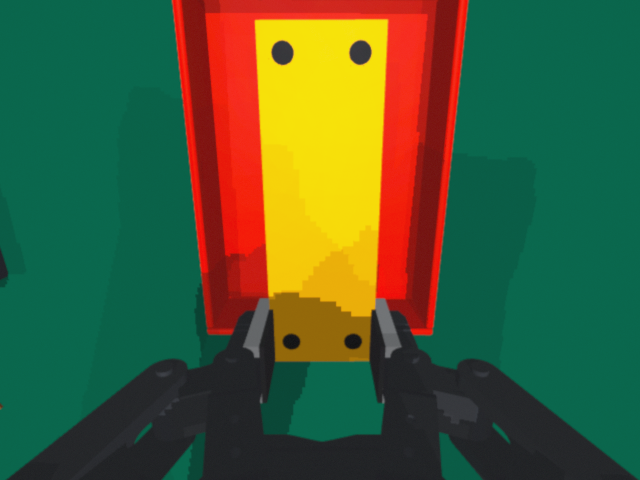

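The plate is centred sideways in the tray, and the tray's near wall is at about row 332, columns 207 to 434. I'll check the fore-and-aft fit before lowering.

```bash
python3 - <<'E'
from h import *
from plant import *
s=get_state();c=read_camera('wrist')
print(wrist([(207,333),(434,333),(180,30),(462,30)],c,s,.05)[:,:2]-s['ee_pos'][:2])
E
```

```text
[[-0.05741299  0.07446339]
 [-0.05395478 -0.07473066]
 [ 0.11990751  0.07550683]
 [ 0.1231718  -0.06859941]]
```

Emit:
{"api": "send_rows", "payload": {
  "increments": [
    {"delta_pos": [0, 0, 0.4], "turn": 0, "jaw": 0.4},
    {"delta_pos": [0, 0, 0.8], "turn": 0, "jaw": 0.4},
    {"delta_pos": [0, 0, 0.8], "turn": 0, "jaw": 0.4},
    {"delta_pos": [0, 0, 0.8], "turn": 0, "jaw": 0.4},
    {"delta_pos": [0, 0, 0.6], "turn": 0, "jaw": 0.4},
    {"delta_pos": [0, 0, 0.5], "turn": 0, "jaw": 0.4},
    {"delta_pos": [0, 0, 0.4], "turn": 0, "jaw": 0.4},
    {"delta_pos": [0, 0, 0], "turn": 0, "jaw": 0.4},
    {"delta_pos": [0, 0, 0], "turn": 0, "jaw": 0.4}
  ]
}}

```text
time_s: 17.18
ee_pos: [0.556, -0.2029, 0.0198]
orientation: [3.141, 0.034, 0.001]
ft_force: [0.3, 0.5, -0.0]
finger_gap: 0.0369
grip_force: 60.1
```

Emit:
{"api": "send_rows", "payload": {
  "increments": [
    {"delta_pos": [0, 0, 0.2], "turn": 0, "jaw": 0.4},
    {"delta_pos": [0, 0, 0.1], "turn": 0, "jaw": 0.4},
    {"delta_pos": [0, 0, 0.1], "turn": 0, "jaw": 0.4},
    {"delta_pos": [0, 0, 0], "turn": 0, "jaw": 0.4}
  ]
}}

```text
time_s: 17.68
ee_pos: [0.5554, -0.2028, 0.009]
orientation: [-3.141, -0.033, 0.001]
ft_force: [0.4, -0.1, -0.5]
finger_gap: 0.0371
grip_force: 60.1
```

Emit:
{"api": "send_rows", "payload": {
  "increments": [
    {"delta_pos": [0, 0, 0.1], "turn": 0, "jaw": 0.4},
    {"delta_pos": [0, 0, 0], "turn": 0, "jaw": 0.4}
  ]
}}

```text
time_s: 17.92
ee_pos: [0.5554, -0.2028, 0.0066]
orientation: [-3.141, -0.033, 0.001]
ft_force: [0.0, 0.8, -0.5]
finger_gap: 0.037
grip_force: 60.1
```

Emit:
{"api": "send_rows", "payload": {
  "increments": [
    {"delta_pos": [0, 0, 0.1], "turn": 0, "jaw": 0.4},
    {"delta_pos": [0, 0, 0], "turn": 0, "jaw": 0.4}
  ]
}}

```text
time_s: 18.18
ee_pos: [0.5556, -0.2028, 0.0042]
orientation: [3.141, 0.033, -0.0]
ft_force: [-0.4, 0.3, -1.1]
finger_gap: 0.037
grip_force: 60.1
```

Emit:
{"api": "send_rows", "payload": {
  "increments": [
    {"delta_pos": [0, 0, 0], "turn": 0, "jaw": 0.1},
    {"delta_pos": [0, 0, 0], "turn": 0, "jaw": -0.1},
    {"delta_pos": [0, 0, 0], "turn": 0, "jaw": -0.2},
    {"delta_pos": [0, 0, 0], "turn": 0, "jaw": -0.3},
    {"delta_pos": [0, 0, 0], "turn": 0, "jaw": -0.4},
    {"delta_pos": [0, 0, 0], "turn": 0, "jaw": -0.4},
    {"delta_pos": [0, 0, 0], "turn": 0, "jaw": -0.4}
  ]
}}

```text
time_s: 19.05
ee_pos: [0.5555, -0.2029, 0.0043]
orientation: [3.141, 0.033, 0.0]
ft_force: [1.0, -0.3, -0.3]
finger_gap: 0.0595
grip_force: 0.0
```

Emit:
{"api": "send_rows", "payload": {
  "increments": [
    {"delta_pos": [0, 0, -0.3], "turn": 0, "jaw": -0.4},
    {"delta_pos": [0, 0, -0.6], "turn": 0, "jaw": -0.4},
    {"delta_pos": [0, 0, -0.8], "turn": 0, "jaw": -0.4},
    {"delta_pos": [0, 0, -0.8], "turn": 0, "jaw": -0.4},
    {"delta_pos": [0, 0, -0.8], "turn": 0, "jaw": -0.4},
    {"delta_pos": [0, 0, -0.8], "turn": 0, "jaw": -0.4},
    {"delta_pos": [0, 0, -0.8], "turn": 0, "jaw": -0.4},
    {"delta_pos": [0, 0, 0], "turn": 0, "jaw": -0.4}
  ]
}}

```text
time_s: 20.05
ee_pos: [0.5567, -0.2032, 0.1288]
orientation: [3.14, 0.033, 0.005]
ft_force: [0.6, 0.5, -0.7]
finger_gap: 0.0594
grip_force: 0.0
```

```bash
python3 - <<'E'
from h import *
from plant import *
s=get_state();c=read_camera('wrist')['color'];d=read_camera('scene')['color']
cv2.imwrite('pics/w7.png',np.hstack([cv2.resize(c,(400,300)),cv2.resize(d[120:420,120:520],(400,300))]));print(s['ee_pos'],s['finger_gap'],s['ft_force'])
E
```

```text
[ 0.55672243 -0.20322228  0.12883387] 0.05937292209407675 [ 0.58663751  0.4616013  -0.69048954]
```

View pics/w7.png

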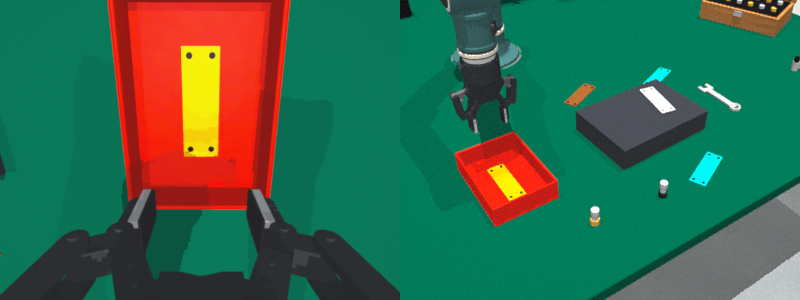

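The plate lies flat near the middle of the tray floor, with the fingers clear and the aluminium plate still in place.

```bash
python3 -c "
from plant import *
print(job_done())"
```

```text
the job is handed in; nothing more can be done
None
```

The brass plate lies flat and released in the red tray, the aluminium plate looks undisturbed, and I handed the job in at about 20 s; it returned no verdict.

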